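Clamp a deep-well plate on the plate shaker

TASK

Get the deep-well plate on the shaker ready for a run: push it back until its long side sits flush along the fence on the far side of the platform, then push the toggle clamp's handle upright until it snaps over centre and locks the plate down. Push gently by feel, because the platform floats loosely on its drive and neither the plate nor the clamp may be forced; leave everything else on the bench where it is.

Things in the scene. Friction and masses are not known exactly. Their poses are not given: they have to be found in the camera images.
- platform: shaker platform, aluminium, 200 (x) x 250 (y) x 10 mm; origin in the middle of its top face, 95 mm above the bench; x to its rear (far side), y to its left, z up. With the drive off it floats: a sideways push of 2.5 to 3.5 N makes it glide some mm (0 to 16, differs by run and direction) until the drive stops it hard. Fixed white case below: sloping panel reaches 175 mm to the front, under 75 mm high
- fence (a point): middle of the front face of the fence, half-way up: a straight aluminium bar on the platform's rear part, along y, 160 mm long, 18 mm high, 14 mm thick; its front face lies at platform x = +62 mm. Axes as the platform's
- clamp_pivot (a point): pivot of the handle of the toggle clamp at the platform's right (-y) edge, at platform x +19, y -103, z +19 mm. The clamp's flange is 56 x 58 mm, its cheeks 80 mm high. Linked to the handle is a bar (pivot 20 mm to +y, 51 above this): open it slants up to 130 mm over the platform, locked it lies nearly level along +y and its rubber foot presses on the mat at platform x +19, y -15
- handle_tip (a point): centre of the rounded end (radius 9 mm) of the clamp's handle, 112 mm from its pivot. The outer 60 mm are a dark rubber-sleeved grip 18 mm thick, below it a steel fork. The handle swings in a plane along the platform's y
- clamp_handle (a joint): handle angle, rad: 0 open (leans out to -y, 0.98 from upright), 0.98 locked (upright, hard stop); closes towards +y. Stays put in its free swing (under 1 N). At about 0.55 the foot meets the mat; then the push needed at the handle's end grows to about 5 N near 0.70 and falls to none at the dead centre 0.91, past which it snaps to 0.98 by itself and holds
- plate_mid (a point): centre (24 mm above the underside) of the deep-well plate on the platform, pale plastic with grey sealing mat: 85.5 (its x) x 127.8 (its y) x 48 mm high, 0.17 to 0.33 kg. The skirt (lowest 10 mm) has the full size, the walls above stand 2.8 mm in. It starts 13 to 41 mm short of the fence, turned up to 0.12 rad; flush, its centre is at platform x = +19 mm. Its y place is free
- plate: the same deep-well plate, origin at the centre of its underside
- tip_box: bystander, pipette-tip box, 85 x 122 x 63 mm; origin at the centre of its underside; not to be moved
- spare_plate: bystander, a second deep-well plate without mat, 128 x 86 x 44 mm; origin at the centre of its underside; not to be moved
- trough: bystander, white reagent trough, 130 x 45 x 35 mm; origin at the centre of its underside; not to be moved
- bottle: bystander, amber bottle, 56 mm across, 110 mm high; origin at the centre of its underside; not to be moved
- marker: bystander, marker pen lying flat, 125 mm long; origin at the centre of its underside; not to be moved
- tube_rack: bystander, low orange tube block, 100 x 60 x 30 mm; origin at the centre of its underside; not to be moved
Mind the look-alikes: they are no part of the job. What is shaped like the plate but purple, red or turquoise is not meant.

How it is judged:
By the outcome, as a careful person would: the job done as asked, in the order asked, and still so for the second after the job is handed in, with the robot touching nothing.
It also fails if it takes over 70 s, if anything falls off the work surface, if the arm or the gripper's body presses on something with over 40 N, if the wrist force passes 120 N, or if a joint passes its speed limit or range.

ROBOT

A 6-joint arm with a two-finger parallel gripper is mounted at the origin on the work surface. World frame = base frame: x ahead of the robot, y to its left, z up, the work surface at z = 0. Lengths are in m, angles in rad, forces in N, time in s.
With the tool pointing down it reaches from about 0.35 to 0.85 m from the base axis. Payload 8.1 kg.
Tool frame: the origin (TCP) lies at the very end of the fingers, on their centre line; the grasp point (between the pads) lies robot.hold_point_z behind it (robot.hold_point_z is the distance from the TCP to the grasp point, in m); z points along the fingers, y is the direction in which the jaws open and shut (so a half turn about z gives the same grasp; the last joint's range is limited). The gripper opens to 93 mm and grips with 3 to 60 N. Pads are 15 mm wide; open, the fingers measure 128 mm over their backs; the gripper's body (75 mm by 188 mm) begins 65 mm behind the grasp point.
Start: joints at [-1.373, 0.13, 1.488, -0, 1.523, -0.085], TCP at [0.167, -0.576, 0.219] pointing down, gripper open.
Joint ranges: [-2.96, 2.96], [-0.89, 2.26], [0.02, 2.5], [-1.34, 4.48], [0, 2.73], [-2.66, 2.66]. Speed limits (rad/s): [2.39, 2.39, 2.79, 3.14, 3.14, 3.14].

INTERFACE

Orientations are given as a rotation vector (axis times angle).
In Python, from plant import robot, cams gives the robot as it stands. The module is installed in compiled form; this text tells all that it offers.
- The arm moves only by the tool step_arm, never from a script. Its argument "deltas" is a list of rows, each an object with "offset": the shift along the tool's x, y, z in cm, a list of three; "roll": the turn about the tool's z in rad. In form: [{"offset": [x, y, z], "roll": roll}, ...]. A call has 1 to 12 rows; each row shifts and turns the commanded pose from where the row before left it, along the tool's axes as they then stand; what a row does not reach is not made up. A row lasts 1/8 s, in which the tool goes at most 62.5 mm and 10.7 degrees, less where a joint would pass 70% of its speed; a pose out of reach is approached as far as the arm can. A call with a gripper value outside its range is refused whole. "fingers" is the finger opening in cm, from 0 to 9.3, set as the call begins (left out, the last holds). The fingers move at their own pace and stop on an object; "grip_force" is the grip in N (left out, the last holds). Time passes only in rows, so rows that do not move let the fingers close. It gives the time, the measured TCP pose, the force and the opening at its end, in the units of the state.
- robot.read_state(): the state, without advancing time (a new reading comes with each control period).
- cams.read_camera(name): name is "side" or "top"; returns a dict with "pixels" (480x640x3 uint8, red, green, blue), "fx", "fy", "cx", "cy" (pixels), "k1" (the pictures are not rectified: a ray, as slopes to the right and down, at radius r is drawn at 1 + k1 r^2 times it, then the intrinsics apply), "extrinsics" (4x4, takes a point from world to camera coordinates). Camera axes: x right, y down, z forward; pixel columns grow to the right and rows downward; lengths in m; the calibration is good to about 2 mm. A picture is of the moment at which its call begins. There is no depth.
- robot.close_job(): hands the job in, once; it reports no verdict.
Trained networks look in a picture, given as the dict that the camera call returned (one of the last four; its "shot" number tells which), for a name from the list of things; names that differ only in an ending like _2 or _b are one class to them, and where a whole thing is asked for, a point or a joint stands for the part that bears it (a point fixed in the world has none). Each returns a list of dicts, best first, with "score" (0 to 1); they miss things now and then, are a little off and sometimes report something else, mostly with a low value. They report only what shows in the picture. A call takes as long as a camera call. They do not tell look-alikes from the thing itself.
- cams.boxes_of(picture, thing): "xy" ([column, row] in pixels, amid what is visible of it).
- cams.silhouettes(picture, thing): "mask" (480x640 bool, what is visible of it) and "xy" ([column, row] in pixels, amid what is visible of it).
- cams.pinpoint(picture, thing): "xy" ([column, row] in pixels: a listed point, or the origin of a listed thing).
The state is a dict: "t": time; "q": joint angles; "dq": joint speeds; "joint_torque": joint torques, N m; "tool_pos": TCP position; "orientation": TCP orientation; "force": force on the tool from outside, world axes, zero at the start; "wrist_torque": the same for the moment, N m; "opening": finger opening in m.
Only numpy, scipy, OpenCV 4.12 (cv2) and the standard library are available. Lean on these libraries where they do the work, as an engineer would, in place of code of your own. Each camera call takes 0.05 s, during which the arm holds its last target. There are 200 camera calls.

## Working session

There is one attempt and no reset: what is moved stays moved. The work goes in short steps, Python scripts to look and compute and a tool call to move; the robot and the scene stay as the last step left them, time stands still between calls to the robot, and variables do not carry over. Pictures are saved under pics/ and viewed, about 8 in all and at most 12, crops included, and the job is handed in when it is done.

Besides the shell and the picture viewer there is one more tool, called by a JSON object that holds its "api" and its "payload". step_arm: Moves the arm, as the interface text tells. Its arguments: {"type":"object","properties":{"deltas":{"type":"array"},"fingers":{"type":"number"},"grip_force":{"type":"number"}},"required":["deltas"]}

```bash
mkdir -p pics; cat > h.py <<'E'
import numpy as np, cv2
from plant import robot, cams
def ray(p,xy):
    x=(xy[0]-p['cx'])/p['fx'];y=(xy[1]-p['cy'])/p['fy'];rd=np.hypot(x,y);r=rd
    for _ in range(30): r=rd/(1+p['k1']*r*r)
    s=r/rd if rd>0 else 1
    E=np.array(p['extrinsics']);R=E[:3,:3];t=E[:3,3]
    return -R.T@t, R.T@np.array([x*s,y*s,1])
def at_z(p,xy,z):
    c,d=ray(p,xy);return c+d*(z-c[2])/d[2]
def proj(p,w):
    E=np.array(p['extrinsics']);c=E[:3,:3]@np.array(w)+E[:3,3];a=c[:2]/c[2]
    a=a*(1+p['k1']*(a@a));return [p['fx']*a[0]+p['cx'],p['fy']*a[1]+p['cy']]
def tri(p1,a,p2,b):
    c1,d1=ray(p1,a);c2,d2=ray(p2,b)
    d1/=np.linalg.norm(d1);d2/=np.linalg.norm(d2)
    s=np.linalg.lstsq(np.c_[d1,-d2],c2-c1,rcond=None)[0]
    u,v=c1+d1*s[0],c2+d2*s[1];return (u+v)/2,np.linalg.norm(u-v)
def save(p,n): cv2.imwrite(n,p['pixels'][:,:,::-1])
E
python3 - <<'E'
from h import *
np.set_printoptions(precision=4,suppress=True)
P={n:cams.read_camera(n) for n in('top','side')}
for n in P: save(P[n],f'pics/{n}0.png'); print(n,ray(P[n],(320,240)))
for th in ['platform','fence','clamp_pivot','handle_tip','plate_mid','plate','tip_box','spare_plate','trough','bottle','marker','tube_rack']:
    r={n:cams.pinpoint(P[n],th) for n in P}
    print(th,{n:[(np.round(d['xy'],1).tolist(),round(d['score'],2)) for d in r[n][:3]] for n in P})
    if r['top'] and r['side']: print('   ',*tri(P['top'],r['top'][0]['xy'],P['side'],r['side'][0]['xy']))
s=robot.read_state();print(s['tool_pos'],s['orientation'],s['force'],s['opening'],robot.hold_point_z)
E
```

```text
top (array([0.3798, 0.0148, 1.4211]), array([ 0.1082, -0.0184, -0.994 ]))
side (array([0.0985, 1.1654, 1.1026]), array([ 0.256 , -0.7473, -0.6132]))
platform {'top': [([340.0, 239.2], 0.6)], 'side': [([314.6, 240.2], 0.61)]}
    [ 0.5294 -0.0561  0.096 ] 0.007277991531528871
fence {'top': [([326.5, 211.5], 0.92)], 'side': [([291.8, 245.6], 0.57)]}
    [ 0.5932 -0.026   0.0835] 0.0018533943486100527
clamp_pivot {'top': [([383.7, 223.1], 0.79)], 'side': [([320.1, 213.3], 0.95), ([367.6, 230.1], 0.49)]}
    [ 0.5567 -0.1597  0.1161] 0.00976320244247204
handle_tip {'top': [([426.3, 213.3], 0.59)], 'side': []}
plate_mid {'top': [([174.2, 262.6], 0.8), ([325.8, 245.3], 0.74), ([383.0, 225.9], 0.71)], 'side': [([374.4, 335.5], 0.85), ([284.1, 367.8], 0.75), ([338.2, 193.2], 0.71)]}
    [0.3678 0.3051 0.1596] 0.19836204731228177
plate {'top': [([325.0, 244.4], 0.9), ([479.7, 224.8], 0.77), ([242.9, 335.2], 0.62)], 'side': [([366.1, 342.9], 0.88), ([340.1, 200.4], 0.82), ([281.0, 377.0], 0.73)]}
    [ 0.4557 -0.041  -0.2623] 0.18836255266658203
tip_box {'top': [([247.7, 257.3], 0.73), ([326.2
[... 262 characters left out ...]
.006207427923007645
trough {'top': [([364.4, 168.6], 0.65)], 'side': [([264.7, 240.2], 0.97), ([308.9, 214.6], 0.49)]}
    [ 0.7224 -0.126  -0.0029] 0.005112826185817283
bottle {'top': [([430.0, 281.1], 0.97), ([382.6, 223.8], 0.52)], 'side': [([368.1, 227.9], 0.89)]}
    [ 0.431  -0.2886 -0.0006] 0.002052483288403228
marker {'top': [([433.4, 199.6], 0.76)], 'side': [([302.3, 325.3], 0.61), ([307.7, 214.7], 0.46)]}
    [ 0.7582 -0.4701 -0.7361] 0.028713949451601925
tube_rack {'top': [([154.7, 335.3], 0.91)], 'side': [([348.9, 412.0], 0.91)]}
    [ 0.2957  0.3992 -0.0033] 0.0031650300232210636
[ 0.1674 -0.5762  0.2187] [3.1102 0.4427 0.    ] [ 0.3623  0.1507 -0.1794] 0.0927919898973743 0.0188
```

```bash
sleep 1
python3 - <<'E'
import cv2
a=cv2.imread('pics/top0.png');cv2.imwrite('pics/top0c.png',cv2.resize(a[150:310,230:470],None,fx=3.3,fy=3.3,interpolation=2))
a=cv2.imread('pics/side0.png');cv2.imwrite('pics/side0c.png',cv2.resize(a[130:330,220:440],None,fx=3,fy=3,interpolation=2))
E
```

```text
(no output)
```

View pics/top0c.png

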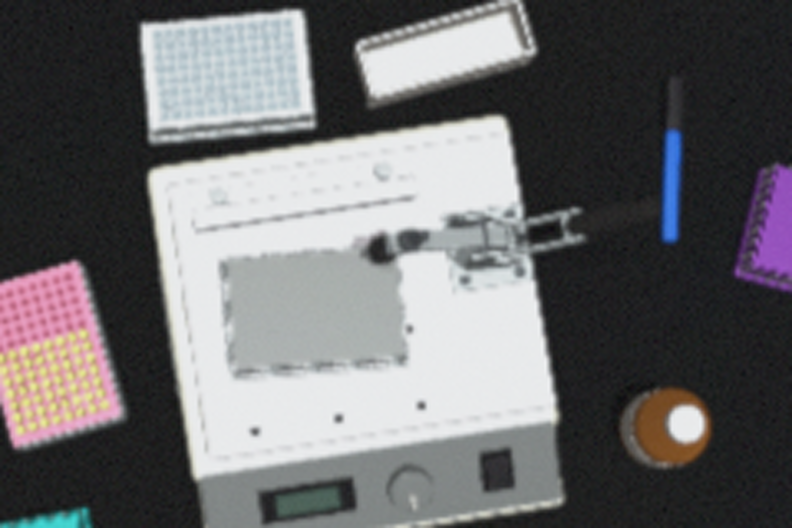

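View pics/side0c.png

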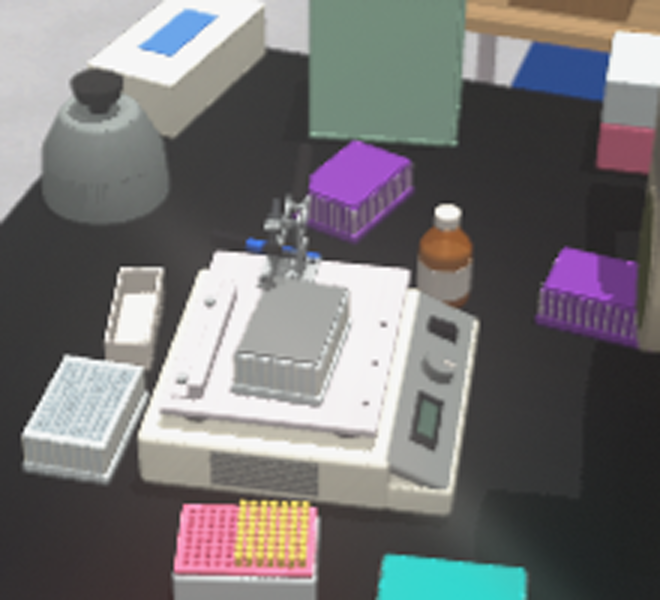

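View pics/top0.png

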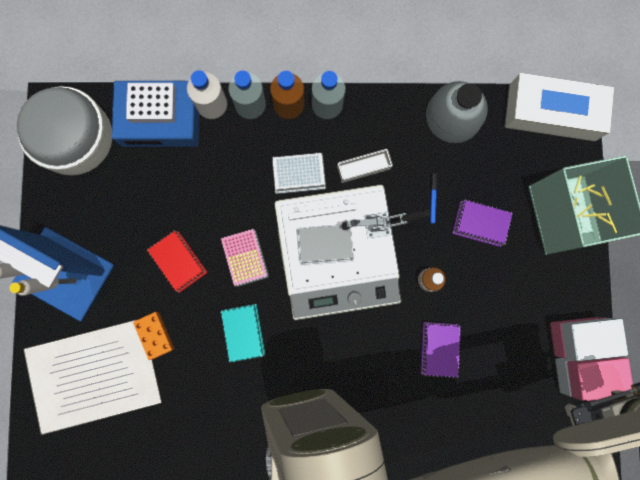

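The platform is turned slightly. The pale plate with the grey mat is clear in the top crop (mat about 220–410, 250–370). The fence is behind it, and the open clamp is on the right, with its bar foot near crop (380,250) and the dark handle reaching about (660,212), near the marker. Purple, red and turquoise look-alikes are elsewhere.

```bash
cat > fit.py <<'E'
from h import *
from scipy.optimize import least_squares
def T(pose,pt):
    x,y,a=pose;c,s=np.cos(a),np.sin(a)
    return np.array([x+c*pt[0]-s*pt[1],y+s*pt[0]+c*pt[1],.095+pt[2]])
def mat(p,lo=110,hi=185):
    # grey mat outline seen from the top: biggest uniform grey blob
    g=p['pixels'].astype(int);m=(abs(g.max(2)-g.min(2))<14)&(g.mean(2)>lo)&(g.mean(2)<hi)
    m[:, :285]=0;m[:,365:]=0;m[:215]=0;m[272:]=0
    m=cv2.morphologyEx(m.astype(np.uint8),cv2.MORPH_OPEN,np.ones((5,5)))
    n,l,st,_=cv2.connectedComponentsWithStats(m);k=1+st[1:,4].argmax();c=cv2.findContours((l==k).astype(np.uint8),0,1)[0][0][:,0]
    w=np.array([at_z(p,q,.143)[:2] for q in c]);return cv2.minAreaRect((w*1000).astype(np.float32)),c
E
python3 - <<'E'
from fit import *
np.set_printoptions(precision=4,suppress=True)
P={n:cams.read_camera(n) for n in('top','side')}
o=lambda u,v:(230+u/3.3-.35,150+v/3.3-.35)
g=lambda u,v:(220+u/3-.33,130+v/3-.33)
obs=[('top',(326.5,211.5),(62,0,9)),('side',(291.8,245.6),(62,0,9)),('top',(383.7,223.1),(19,-103,19)),('side',(320.1,213.3),(19,-103,19)),
('top',o(165,185),(100,125,0)),('top',o(210,460),(-100,125,0)),('side',g(162,415),(100,125,0)),('side',g(378,433),(-100,125,0)),('side',g(213,253),(100,-125,0)),('side',g(411,270),(-100,-125,0)),
('top',o(195,230),(62,80,0)),('top',o(415,197),(62,-80,0))]
f=lambda q:np.ravel([np.array(proj(P[n],T(q,np.array(m)/1000)))-xy for n,xy,m in obs])
r=least_squares(f,[.53,-.05,.1],loss='soft_l1');print(r.x);print(f(r.x).reshape(-1,2))
q=r.x
print('mat',mat(P['top'])[0])
for n in P:
  im=P[n]['pixels'][:,:,::-1].copy()
  im=cv2.resize(im,None,fx=4,fy=4,interpolation=2)
  def L(pts,c):
    cv2.polylines(im,[np.array([[4*v+1.5 for v in proj(P[n],T(q,np.array(m)/1000))] for m in pts],np.int32)],True,c,1)
  L([(100,125,0),(100,-125,0),(-100,-125,0),(-100,125,0)],(0,0,255))
  L([(62,80,18),(62,-80,18),(76,-80,18),(76,80,18)],(255,0,0));L([(62,80,0),(62,-80,0)],(255,0,255))
  L([(19,-103,19),(19,-196,81.5)],(0,200,0))
  if n=='top': im=im[4*180:4*300,4*270:4*450]
  else: im=im[4*185:4*285,4*260:4*370]
  P[n]['im']=im
a=P['top']['im'];cv2.imwrite('pics/fitt.png',a);cv2.imwrite('pics/fits.png',cv2.resize(P['side']['im'],None,fx=1.4,fy=1.4))
print('centre of mat in platform etc')
E
```

```text
[ 0.526  -0.0496  0.1675]
[[ 5.9679  1.5448]
 [ 3.0653 -7.9614]
 [-4.5997 -0.073 ]
 [-4.54    2.219 ]
 [-1.8899  1.0153]
 [-1.6877  0.9745]
 [-1.3618 -1.2342]
 [-0.0641  0.2526]
 [-0.0387  0.1304]
 [-0.8166  0.2994]
 [10.3584 -0.1427]
 [ 9.9775 -1.255 ]]
mat ((509.81585693359375, -19.128597259521484), (83.56692504882812, 121.14852142333984), 4.657261371612549)
centre of mat in platform etc
```

```bash
sleep 2
python3 - <<'E'
from fit import *
np.set_printoptions(precision=4,suppress=True)
P={n:cams.read_camera(n) for n in('top','side')}
o=lambda u,v:(230+u/3.3-.35,150+v/3.3-.35)
g=lambda u,v:(220+u/3-.33,130+v/3-.33)
piv=[cams.pinpoint(P[n],'clamp_pivot') for n in P];print([[d['xy'] for d in p] for p in piv])
obs=[('top',(326.5,211.5),(62,0,9)),('side',(291.8,245.6),(62,0,9)),('top',(383.7,223.1),(19,-103,19)),('side',(320.1,213.3),(19,-103,19)),
('top',o(165,185),(100,125,0)),('top',o(210,460),(-100,125,0)),('side',g(162,415),(100,125,0)),('side',g(378,433),(-100,125,0)),('side',g(213,253),(100,-125,0)),('side',g(411,270),(-100,-125,0)),
('top',o(195,230),(62,80,0)),('top',o(415,197),(62,-80,0))]
def f(q):
  R=[]
  for i,(n,xy,m) in enumerate(obs):
    m=np.array(m)/1000
    if i in(0,1,10,11): m[1]+=q[3]
    R.append(np.array(proj(P[n],T(q[:3],m)))-xy)
  return np.ravel(R)
r=least_squares(f,[.53,-.05,.1,0.02],loss='soft_l1');print(r.x);print(f(r.x).reshape(-1,2))
q=r.x[:3];fy=r.x[3]*1000
Ti=lambda w:(lambda d:np.array([np.cos(q[2])*d[0]+np.sin(q[2])*d[1],-np.sin(q[2])*d[0]+np.cos(q[2])*d[1]])*1000)(np.array(w)-q[:2])
m,c=mat(P['top']);print('mat',m,'in platform mm',Ti(np.array(m[0])/1000))
print('corners',[Ti(b/1000).round(1).tolist() for b in cv2.boxPoints(m)])
for n in P:
  im=cv2.resize(P[n]['pixels'][:,:,::-1].copy(),None,fx=4,fy=4,interpolation=2)
  def L(pts,c):
    cv2.polylines(im,[np.array([[4*v+1.5 for v in proj(P[n],T(q,np.array(m)/1000))] for m in pts],np.int32)],True,c,1)
  L([(100,125,0),(100,-125,0),(-100,-125,0),(-100,125,0)],(0,0,255))
  L([(62,80+fy,18),(62,-80+fy,18),(76,-80+fy,18),(76,80+fy,18)],(255,0,0));L([(62,80+fy,0),(62,-80+fy,0)],(255,0,255))
  L([(19,-103,19),(19,-196,81.5)],(0,200,0))
  b=[np.r_[Ti(v/1000),48] for v in cv2.boxPoints(m)];L(b,(0,200,255))
  if n=='top': cv2.imwrite('pics/fitt.png',im[4*180:4*300,4*270:4*450])
  else: cv2.imwrite('pics/fits.png',cv2.resize(im[4*180:4*285,4*255:4*375],None,fx=1.4,fy=1.4))
E
```

```text
[[[381.3, 224.1]], [[316.3, 215.2]]]
[ 0.5273 -0.0542  0.1583  0.0289]
[[-3.9147  2.8776]
 [ 1.1979 -2.9731]
 [-2.4753 -0.2363]
 [-4.1162  1.2777]
 [ 0.3859 -0.0569]
 [-0.1583 -0.0079]
 [-1.4798 -2.6527]
 [-0.4992 -0.764 ]
 [ 0.5447 -0.9195]
 [-0.4601 -0.4283]
 [ 0.4524  0.8841]
 [ 0.2564  0.3643]]
mat ((509.81585693359375, -19.128597259521484), (83.56692504882812, 121.14852142333984), 4.657261371612549) in platform mm [-11.7468  37.441 ]
corners [[-48.7, 101.1], [-58.1, -19.7], [25.3, -26.2], [34.6, 94.6]]
```

View pics/fitt.png

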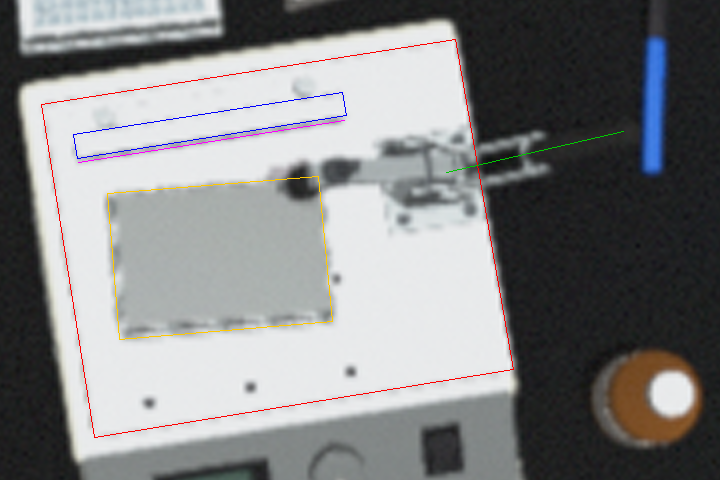

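View pics/fits.png

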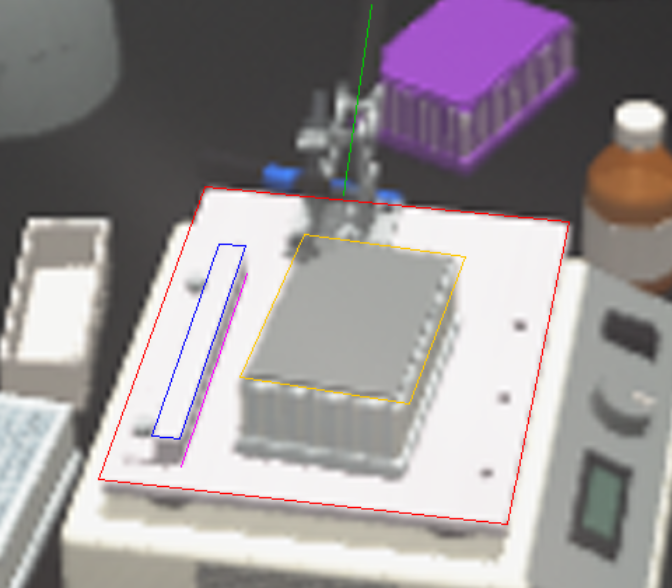

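The overlay puts the platform outline, fence and mat edges right. The platform is at about (0.527, -0.054) with yaw 0.158. The plate is at about platform (-10, +37) mm, turned -0.08 relative to the platform. The bar's foot hangs near y ≈ -10. I'll turn the tool so its x is platform +y and its y is platform +x. That keeps the gripper body clear of the bar while I push at platform y ≈ +50 with closed fingers.

{"api": "step_arm", "payload": {"deltas": [{"offset":[0,0,-2],"roll":-0.18},{"offset":[0,0,-2],"roll":-0.18},{"offset":[0,0,-2],"roll":-0.18},{"offset":[0,0,0],"roll":-0.18},{"offset":[0,0,0],"roll":-0.18},{"offset":[0,0,0],"roll":-0.18},{"offset":[0,0,0],"roll":-0.18},{"offset":[0,0,0],"roll":-0.186},{"offset":[0,0,0],"roll":0}], "fingers": 0, "grip_force": 10}}

```text
t: 2.72
tool_pos: [0.1674, -0.5762, 0.2786]
orientation: [-2.041, -2.389, -0.0]
force: [0.1, -0.4, 0.0]
opening: 0.0077
```

{"api": "step_arm", "payload": {"deltas": [{"offset":[4.2,2.9,0],"roll":0},{"offset":[4.2,2.9,0],"roll":0},{"offset":[4.2,2.9,0],"roll":0},{"offset":[4.2,2.9,0],"roll":0},{"offset":[4.2,2.9,0],"roll":0},{"offset":[4.2,2.9,0],"roll":0},{"offset":[4.2,2.9,0],"roll":0},{"offset":[4.2,2.9,0],"roll":0},{"offset":[4.2,2.9,0],"roll":0},{"offset":[4.2,2.9,0],"roll":0},{"offset":[4.2,2.9,0],"roll":0},{"offset":[4.2,2.9,0],"roll":0}]}}

```text
t: 4.22
tool_pos: [0.4324, -0.022, 0.279]
orientation: [2.045, 2.384, 0.001]
force: [0.9, -0.3, -0.4]
opening: 0.0007
```

```bash
cat > st.py <<'E'
from h import *
from scipy.spatial.transform import Rotation as Ro
np.set_printoptions(precision=4,suppress=True)
s=robot.read_state();q=(.5273,-.0542,.1583)
p=np.array(s['tool_pos']);d=p[:2]-q[:2];c,n=np.cos(q[2]),np.sin(q[2])
X=Ro.from_rotvec(s['orientation']).as_matrix()
print('t',s['t'],'platform mm',[(c*d[0]+n*d[1])*1e3,(-n*d[0]+c*d[1])*1e3,(p[2]-.095)*1e3],'toolx ang',np.arctan2(X[1,0],X[0,0]),'F',np.array(s['force']),'op',s['opening'])
f=s['force'];print('F plat x,y',c*f[0]+n*f[1],-n*f[0]+c*f[1],s['q'])
E
python3 st.py
```

```text
t 4.225 platform mm [np.float64(-88.66451597139994), np.float64(46.72890944314024), np.float64(183.98388684116298)] toolx ang 1.723404759067544 F [ 0.8692 -0.3035 -0.3944] op 0.0006887122412675363
F plat x,y 0.8104679949988043 -0.43667946911807853 [-0.1694 -0.352   1.8266 -0.0001  1.666  -0.322 ]
```

{"api": "step_arm", "payload": {"deltas": [{"offset":[0,0,4],"roll":0},{"offset":[0,0,4],"roll":0},{"offset":[0.3,0,4],"roll":0},{"offset":[0,0,3],"roll":0},{"offset":[0,0,2],"roll":0},{"offset":[0,0,0.8],"roll":0},{"offset":[0,0,0],"roll":0}]}}

```text
t: 5.1
tool_pos: [0.4313, -0.0207, 0.1007]
orientation: [-2.041, -2.387, 0.0]
force: [-0.1, -0.3, -0.4]
opening: 0.0002
```

```bash
python3 st.py; python3 - <<'E'
from h import *
for n in('top','side'):
    p=cams.read_camera(n)
    a=p['pixels'][:,:,::-1]
    cv2.imwrite(f'pics/{n}1.png',cv2.resize(a[150:310,250:430],None,fx=3.3,fy=3.3,interpolation=2))
E
```

```text
t 5.1 platform mm [np.float64(-89.56496358910577), np.float64(48.20239142101968), np.float64(5.6873535594532125)] toolx ang 1.7267362505996358 F [-0.109  -0.304  -0.4162] op 0.00017825917595384617
F plat x,y -0.1555521376236803 -0.28306755077370677 [-0.1669 -0.2513  2.0738  0.      1.3195 -0.3228]
```

View pics/side1.png

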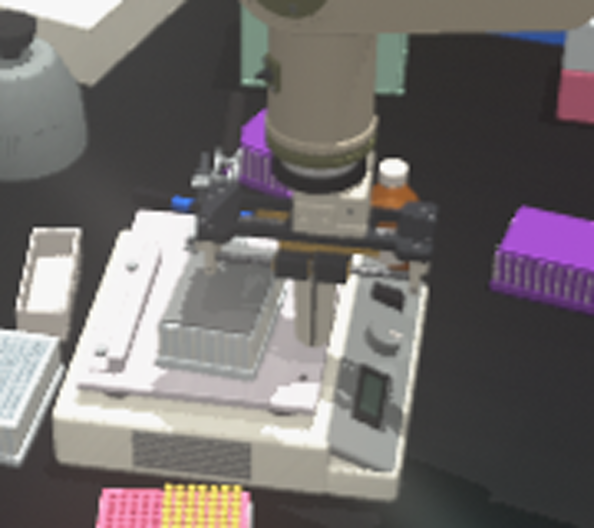

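The closed fingers stand in front of the plate's left half (side crop about 310,330), and the gripper rail is clear of the bar. Next I approach and push in small steps.

{"api": "step_arm", "payload": {"deltas": [{"offset":[0,0.6,0],"roll":0},{"offset":[0,0.4,0],"roll":0},{"offset":[0,0.3,0],"roll":0},{"offset":[0,0.2,0],"roll":0},{"offset":[0,0.2,0],"roll":0},{"offset":[0,0.2,0],"roll":0},{"offset":[0,0.2,0],"roll":0}]}}

```text
t: 6.08
tool_pos: [0.4522, -0.0174, 0.1006]
orientation: [-2.039, -2.39, 0.0]
force: [-0.1, -0.2, 1.3]
opening: 0.0004
```

{"api": "step_arm", "payload": {"deltas": [{"offset":[0,0.2,0],"roll":0},{"offset":[0,0.2,0],"roll":0},{"offset":[0,0.2,0],"roll":0}]}}

```text
t: 6.45
tool_pos: [0.458, -0.0165, 0.1006]
orientation: [-2.039, -2.39, 0.0]
force: [-0.9, -0.5, 0.3]
opening: 0.0006
```

{"api": "step_arm", "payload": {"deltas": [{"offset":[0,0.2,0],"roll":0},{"offset":[0,0.2,0],"roll":0},{"offset":[0,0.2,0],"roll":0}]}}

```text
t: 6.82
tool_pos: [0.464, -0.0155, 0.1006]
orientation: [-2.039, -2.39, 0.0]
force: [-0.8, -0.0, -0.2]
opening: 0.0006
```

{"api": "step_arm", "payload": {"deltas": [{"offset":[0,0.15,0],"roll":0},{"offset":[0,0.15,0],"roll":0},{"offset":[0,0.15,0],"roll":0},{"offset":[0,0.15,0],"roll":0}]}}

```text
t: 7.32
tool_pos: [0.4699, -0.0146, 0.1006]
orientation: [-2.039, -2.39, 0.0]
force: [-1.1, -0.7, 0.3]
opening: 0.0007
```

```bash
python3 st.py; cat > pl.py <<'E'
from fit import *
import sys
p=cams.read_camera('top');m,c=mat(p);q=(.5273,-.0542,.1583)
d=np.array(m[0])/1e3-q[:2];co,s=np.cos(q[2]),np.sin(q[2])
print('plate platform',(co*d[0]+s*d[1])*1e3,(-s*d[0]+co*d[1])*1e3,m)
cv2.imwrite(f'pics/t{sys.argv[1]}.png',cv2.resize(p['pixels'][180:290,270:420,::-1],None,fx=5,fy=5,interpolation=2))
E
python3 pl.py a
```

```text
t 7.325 platform mm [np.float64(-50.39880967545891), np.float64(48.17125417489587), np.float64(5.625485522528672)] toolx ang 1.728769815278806 F [-1.0547 -0.7325  0.3196] op 0.000742276272875703
F plat x,y -1.156971562555732 -0.5570497668187953 [-0.1401 -0.136   1.9744  0.      1.3033 -0.2981]
plate platform 49.19937730845973 113.05623457772032 ((558.0620727539062, 65.19843292236328), (18.4641056060791, 11.414730072021484), 0.1659860461950302)
```

View pics/ta.png

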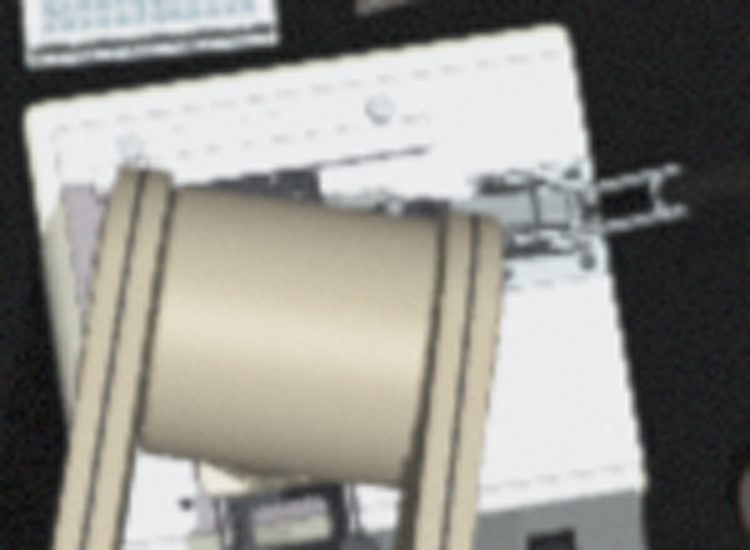

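The arm hides the plate from the top camera, so I go on by feel.

{"api": "step_arm", "payload": {"deltas": [{"offset":[0,0.1,0],"roll":0},{"offset":[0,0.1,0],"roll":0},{"offset":[0,0.1,0],"roll":0}]}}

```text
t: 7.75
tool_pos: [0.4729, -0.0141, 0.1006]
orientation: [2.039, 2.39, 0.0]
force: [-1.2, -0.3, -0.1]
opening: 0.0004
```

{"api": "step_arm", "payload": {"deltas": [{"offset":[0,0.1,0],"roll":0},{"offset":[0,0.1,0],"roll":0}]}}

```text
t: 8.0
tool_pos: [0.4749, -0.0138, 0.1006]
orientation: [-2.039, -2.39, -0.0]
force: [-1.5, 0.2, -0.4]
opening: 0.0006
```

{"api": "step_arm", "payload": {"deltas": [{"offset":[0,0.1,0],"roll":0}]}}

```text
t: 8.12
tool_pos: [0.4758, -0.0136, 0.1006]
orientation: [-2.039, -2.39, 0.0]
force: [-0.7, -0.1, 0.4]
opening: 0.0011
```

{"api": "step_arm", "payload": {"deltas": [{"offset":[0,0.1,0],"roll":0}]}}

```text
t: 8.25
tool_pos: [0.4767, -0.0136, 0.1006]
orientation: [-2.039, -2.39, 0.001]
force: [-3.1, -0.9, 1.2]
opening: 0.0003
```

```bash
python3 st.py; python3 - <<'E'
from h import *
p=cams.read_camera('side')
a=p['pixels'][195:285,255:355,::-1]
cv2.imwrite('pics/sb.png',cv2.resize(a,None,fx=6.5,fy=6.5,interpolation=2))
E
python3 st.py
```

```text
t 8.25 platform mm [np.float64(-43.5698531227562), np.float64(48.1179416717663), np.float64(5.597811757704712)] toolx ang 1.7288255962307548 F [-3.139  -0.9127  1.1688] op 0.00027980446203261
F plat x,y -3.2436454879809635 -0.40648356106509104 [-0.1358 -0.1162  1.9564 -0.0002  1.3017 -0.2938]
t 8.3 platform mm [np.float64(-43.52388876621447), np.float64(48.08793672418566), np.float64(5.5839771906154025)] toolx ang 1.7288037644831578 F [-1.5622 -1.087   0.2449] op 0.0008476877579225591
F plat x,y -1.7139931008921185 -0.8271050415867655 [-0.1358 -0.1161  1.9563 -0.0002  1.3017 -0.2938]
```

View pics/sb.png

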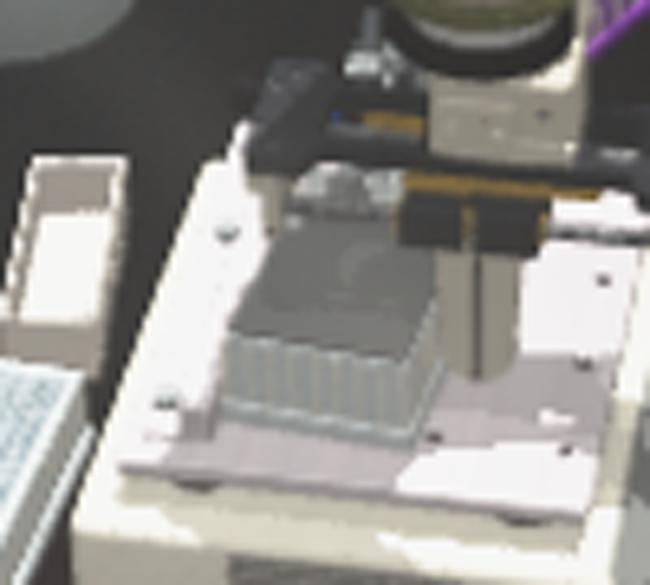

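{"api": "step_arm", "payload": {"deltas": [{"offset":[0,0.05,0],"roll":0},{"offset":[0,0.05,0],"roll":0}]}}

```text
t: 8.55
tool_pos: [0.4777, -0.0134, 0.1006]
orientation: [-2.039, -2.39, 0.0]
force: [-1.6, -1.4, 0.0]
opening: 0.0006
```

{"api": "step_arm", "payload": {"deltas": [{"offset":[0,0.05,0],"roll":0},{"offset":[0,0.05,0],"roll":0}]}}

```text
t: 8.8
tool_pos: [0.4787, -0.0132, 0.1006]
orientation: [2.039, 2.39, -0.0]
force: [-2.3, -1.6, 0.2]
opening: 0.0005
```

{"api": "step_arm", "payload": {"deltas": [{"offset":[0,0.05,0],"roll":0},{"offset":[0,0.05,0],"roll":0}]}}

```text
t: 9.05
tool_pos: [0.4797, -0.0131, 0.1006]
orientation: [-2.039, -2.39, 0.0]
force: [-1.4, -0.9, 0.1]
opening: 0.0006
```

{"api": "step_arm", "payload": {"deltas": [{"offset":[0,0.05,0],"roll":0},{"offset":[0,0.05,0],"roll":0}]}}

```text
t: 9.3
tool_pos: [0.4808, -0.0129, 0.1006]
orientation: [2.039, 2.39, 0.0]
force: [-1.3, -1.5, 0.6]
opening: 0.0004
```

{"api": "step_arm", "payload": {"deltas": [{"offset":[0,0.05,0],"roll":0},{"offset":[0,0.05,0],"roll":0}]}}

```text
t: 9.55
tool_pos: [0.4817, -0.0127, 0.1006]
orientation: [-2.039, -2.39, 0.0]
force: [-3.5, -3.0, 0.4]
opening: 0.0004
```

{"api": "step_arm", "payload": {"deltas": [{"offset":[0,0.05,0],"roll":0},{"offset":[0,0.05,0],"roll":0}]}}

```text
t: 9.8
tool_pos: [0.4827, -0.0125, 0.1006]
orientation: [2.039, 2.39, 0.0]
force: [-1.7, -2.4, -0.3]
opening: 0.0004
```

{"api": "step_arm", "payload": {"deltas": [{"offset":[0,-0.3,0],"roll":0},{"offset":[0,-1,0],"roll":0},{"offset":[0,-2,-1],"roll":0},{"offset":[0,-1,-4],"roll":0},{"offset":[0,0,-6],"roll":0},{"offset":[0,0,-6],"roll":0},{"offset":[-5,0,0],"roll":0},{"offset":[-6,0,0],"roll":0},{"offset":[-6,0,0],"roll":0},{"offset":[-6,0,0],"roll":0},{"offset":[-5,0,0],"roll":0},{"offset":[0,0,0],"roll":0}]}}

```text
t: 11.3
tool_pos: [0.4833, -0.2987, 0.2696]
orientation: [-2.043, -2.385, 0.001]
force: [-0.4, 1.3, -0.2]
opening: 0.0004
```

```bash
python3 st.py; python3 pl.py b; python3 - <<'E'
from h import *
p=cams.read_camera('side')
a=cv2.resize(p['pixels'][190:280,260:360,::-1],None,fx=5.5,fy=5.5,interpolation=2)
b=cv2.imread('pics/tb.png');b=cv2.resize(b[:,:560],None,fx=.9,fy=.9)
H=max(len(a),len(b));pad=lambda i:cv2.copyMakeBorder(i,0,H-len(i),0,0,0)
o=np.hstack([pad(a),pad(b)]);cv2.imwrite('pics/both.png',cv2.resize(o,(799,int(H*799/o.shape[1])),interpolation=cv2.INTER_AREA))
E
```

```text
t 11.3 platform mm [np.float64(-81.96446354546464), np.float64(-234.46765910322935), np.float64(174.6118300817269)] toolx ang 1.7250147352082759 F [-0.3943  1.3273 -0.1666] op 0.00035202646663101504
F plat x,y -0.1801630697214026 1.3728705457539536 [-0.6435  0.0296  1.5021 -0.0004  1.611  -0.7977]
plate platform 17.18015939475632 36.37743694827766 ((538.5308227539062, -15.56912612915039), (81.16448974609375, 121.36214447021484), 3.207179307937622)
```

View pics/both.png

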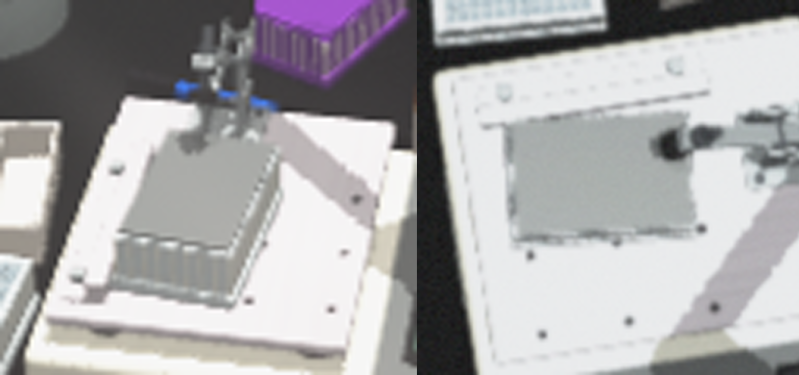

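The plate isn't flush. Its yaw is 3.2° against 9.1° for the fence, with the left corner at the fence and the right side lagging. I need to push right of centre, so I'll triangulate the bar's foot and choose a tool angle that clears it.

```bash
python3 - <<'E'
from h import *
P={n:cams.read_camera(n) for n in('top','side')}
w,e=tri(P['top'],(344.8,221.9),P['side'],(307.5,223.1));print(w,e)
q=(.5273,-.0542,.1583);d=w[:2]-q[:2];c,n=np.cos(q[2]),np.sin(q[2]);print(c*d[0]+n*d[1],-n*d[0]+c*d[1],w[2]-.095)
E
```

```text
[ 0.55907488 -0.06608112  0.14361296] 0.0028063495007129573
0.029504652452031804 -0.016741545525110632 0.04861295876316943
```

```bash
python3 - <<'E'
from h import *
P={n:cams.read_camera(n) for n in('top','side')}
q=(.5273,-.0542,.1583);c,n=np.cos(q[2]),np.sin(q[2])
for a,b in [((354.4,218.1),(309.2,204.4)),((354.4,218.1),(309.2,198))]:
  w,e=tri(P['top'],a,P['side'],b)
  d=w[:2]-q[:2];print(c*d[0]+n*d[1],-n*d[0]+c*d[1],w[2]-.095,e)
t=cv2.resize(P['top']['pixels'][200:250,320:400,::-1],None,fx=5,fy=5,interpolation=2)
s=cv2.resize(P['side']['pixels'][185:235,290:345,::-1],None,fx=7,fy=5*1.0*7/7,interpolation=2)
cv2.imwrite('pics/bar.png',np.hstack([t,s]))
for m in [(19,-15,3),(19,-40,120),(19,-50,110),(19,-83,70)]:
  v=np.array(m)/1e3;w=[q[0]+c*v[0]-n*v[1],q[1]+n*v[0]+c*v[1],.095+v[2]];print(m,proj(P['top'],w),proj(P['side'],w))
E
```

```text
0.027345864097895054 -0.03454357050792154 0.1011790321881326 0.003423189547799958
0.025368542688501573 -0.03204871578778873 0.12441471216183156 0.001166801127232508
(19, -15, 3) [np.float64(343.7722048320111), np.float64(229.63688755142616)] [np.float64(310.7620763355748), np.float64(236.49805971298116)]
(19, -40, 120) [np.float64(358.4277456731803), np.float64(220.96691116289432)] [np.float64(311.77482816570404), np.float64(197.93672348060807)]
(19, -50, 110) [np.float64(362.5524551766566), np.float64(220.89946010131828)] [np.float64(312.4549646517161), np.float64(198.95401185302353)]
(19, -83, 70) [np.float64(375.32471194995946), np.float64(221.1272737077382)] [np.float64(314.6430317796495), np.float64(204.18761745249515)]
```

View pics/bar.png

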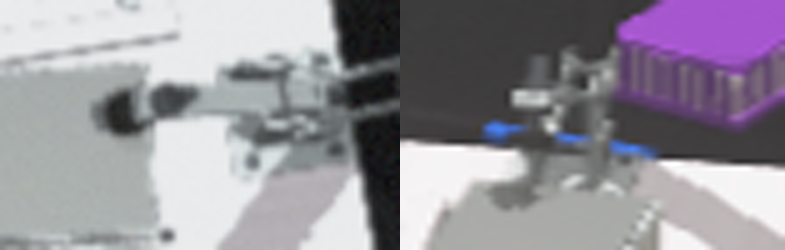

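The bar's foot actually sits at about platform (25, -32, 124) mm, and the dark blob on the mat is its shadow. Pushing at y ≈ 24 with the same tool angle keeps the body about 7 mm clear of it.

{"api": "step_arm", "payload": {"deltas": [{"offset":[5.2,0,0],"roll":0},{"offset":[5.2,0,0],"roll":0},{"offset":[5.2,0,0],"roll":0},{"offset":[5.2,0,0],"roll":0},{"offset":[5.0,0,0],"roll":0},{"offset":[0,0,0],"roll":0},{"offset":[0,0,5],"roll":0},{"offset":[0,0,5],"roll":0},{"offset":[0,0,4],"roll":0},{"offset":[0,0,2],"roll":0},{"offset":[0,0,0.9],"roll":0},{"offset":[0,0,0],"roll":0}]}}

```text
t: 13.1
tool_pos: [0.4436, -0.0413, 0.1017]
orientation: [-2.039, -2.39, 0.0]
force: [-0.6, -0.3, 0.2]
opening: 0.0004
```

```bash
python3 st.py
```

```text
t 13.1 platform mm [np.float64(-80.57793040092335), np.float64(25.931580059210056), np.float64(6.720992428448675)] toolx ang 1.7287906948962717 F [-0.5866 -0.3452  0.2066] op 0.0004125189408016285
F plat x,y -0.6337184088877728 -0.2484474609903234 [-0.2079 -0.2102  2.0374 -0.0001  1.3146 -0.3658]
```

{"api": "step_arm", "payload": {"deltas": [{"offset":[-0.2,0.8,0.1],"roll":0},{"offset":[0,0.8,0],"roll":0},{"offset":[0,0.6,0],"roll":0},{"offset":[0,0.3,0],"roll":0},{"offset":[0,0.2,0],"roll":0},{"offset":[0,0.2,0],"roll":0},{"offset":[0,0.2,0],"roll":0}]}}

```text
t: 13.98
tool_pos: [0.4747, -0.0381, 0.1007]
orientation: [2.039, 2.39, 0.0]
force: [-0.5, -0.1, -0.1]
opening: 0.0006
```

{"api": "step_arm", "payload": {"deltas": [{"offset":[0,0.15,0],"roll":0},{"offset":[0,0.15,0],"roll":0}]}}

```text
t: 14.22
tool_pos: [0.4776, -0.0376, 0.1006]
orientation: [-2.039, -2.39, 0.0]
force: [0.5, -0.3, -0.3]
opening: 0.0001
```

{"api": "step_arm", "payload": {"deltas": [{"offset":[0,0.15,0],"roll":0},{"offset":[0,0.15,0],"roll":0}]}}

```text
t: 14.48
tool_pos: [0.4806, -0.0372, 0.1006]
orientation: [-2.039, -2.39, 0.0]
force: [0.2, 0.1, 0.2]
opening: 0.0007
```

{"api": "step_arm", "payload": {"deltas": [{"offset":[0,0.1,0],"roll":0},{"offset":[0,0.1,0],"roll":0}]}}

```text
t: 14.72
tool_pos: [0.4826, -0.0369, 0.1006]
orientation: [2.039, 2.39, 0.0]
force: [0.1, -0.7, 0.3]
opening: 0.0002
```

{"api": "step_arm", "payload": {"deltas": [{"offset":[0,0.1,0],"roll":0},{"offset":[0,0.1,0],"roll":0}]}}

```text
t: 14.98
tool_pos: [0.4845, -0.0365, 0.1006]
orientation: [-2.039, -2.39, 0.0]
force: [0.1, 0.2, 0.5]
opening: 0.0004
```

{"api": "step_arm", "payload": {"deltas": [{"offset":[0,0.1,0],"roll":0},{"offset":[0,0.1,0],"roll":0}]}}

```text
t: 15.22
tool_pos: [0.4863, -0.0364, 0.1006]
orientation: [-2.039, -2.39, 0.001]
force: [-2.0, -0.0, 1.1]
opening: 0.0006
```

{"api": "step_arm", "payload": {"deltas": [{"offset":[0,0.1,0],"roll":0},{"offset":[0,0.1,0],"roll":0}]}}

```text
t: 15.48
tool_pos: [0.4884, -0.036, 0.1006]
orientation: [-2.039, -2.39, 0.0]
force: [-2.8, -1.5, 1.1]
opening: 0.0004
```

{"api": "step_arm", "payload": {"deltas": [{"offset":[0,0.1,0],"roll":0}]}}

```text
t: 15.6
tool_pos: [0.4895, -0.0358, 0.1006]
orientation: [-2.039, -2.39, 0.0]
force: [-1.4, -1.3, -0.2]
opening: 0.0007
```

{"api": "step_arm", "payload": {"deltas": [{"offset":[0,0.1,0],"roll":0}]}}

```text
t: 15.72
tool_pos: [0.4905, -0.0356, 0.1006]
orientation: [-2.039, -2.39, 0.0]
force: [-1.5, -1.3, 0.2]
opening: 0.0006
```

{"api": "step_arm", "payload": {"deltas": [{"offset":[0,0.1,0],"roll":0}]}}

```text
t: 15.85
tool_pos: [0.4915, -0.0354, 0.1006]
orientation: [-2.039, -2.39, 0.0]
force: [-1.8, -0.8, -0.4]
opening: 0.0005
```

{"api": "step_arm", "payload": {"deltas": [{"offset":[0,0.1,0],"roll":0}]}}

```text
t: 15.98
tool_pos: [0.4924, -0.0353, 0.1006]
orientation: [2.039, 2.39, -0.0]
force: [-1.3, -0.8, -0.0]
opening: 0.0002
```

{"api": "step_arm", "payload": {"deltas": [{"offset":[0,0.1,0],"roll":0}]}}

```text
t: 16.1
tool_pos: [0.4934, -0.0352, 0.1006]
orientation: [-2.039, -2.39, 0.0]
force: [-2.2, -1.3, 0.1]
opening: 0.0005
```

{"api": "step_arm", "payload": {"deltas": [{"offset":[0,0.1,0],"roll":0}]}}

```text
t: 16.23
tool_pos: [0.4935, -0.0352, 0.1005]
orientation: [-2.038, -2.389, 0.003]
force: [-10.2, -3.1, 6.2]
opening: 0.0003
```

{"api": "step_arm", "payload": {"deltas": [{"offset":[0,0.1,0],"roll":0}]}}

```text
t: 16.35
tool_pos: [0.4936, -0.0351, 0.1005]
orientation: [-2.037, -2.388, 0.005]
force: [-16.0, -3.3, 11.0]
opening: 0.0006
```

```bash
python3 - <<'E'
from h import *
p=cams.read_camera('side')
cv2.imwrite('pics/sc.png',cv2.resize(p['pixels'][195:285,255:355,::-1],None,fx=6.5,fy=6.5,interpolation=2))
E
python3 st.py
```

```text
t 16.4 platform mm [np.float64(-30.351132464832176), np.float64(24.122923156582097), np.float64(5.55417798634536)] toolx ang 1.7287235863313324 F [-13.708   -2.1616   9.4191] op 0.0004975437533061705
F plat x,y -13.877321449364565 0.02636834767007068 [-0.1738 -0.0611  1.9048 -0.0013  1.3021 -0.3314]
```

That's a hard stop: the plate is seated and the platform is at its drive end. I'm backing off now.

{"api": "step_arm", "payload": {"deltas": [{"offset":[0,-0.3,0],"roll":0},{"offset":[0,-1,0],"roll":0},{"offset":[0,-2,-1],"roll":0},{"offset":[0,-1.5,-4],"roll":0},{"offset":[0,0,-6],"roll":0},{"offset":[0,0,-6],"roll":0},{"offset":[-5,0,0],"roll":0},{"offset":[-6,0,0],"roll":0},{"offset":[-6,0,0],"roll":0},{"offset":[-6,0,0],"roll":0},{"offset":[-4,0,0],"roll":0},{"offset":[0,0,0],"roll":0}]}}

```text
t: 17.9
tool_pos: [0.4897, -0.3113, 0.2698]
orientation: [-2.042, -2.386, 0.0]
force: [-0.2, 1.1, -0.0]
opening: 0.0006
```

```bash
python3 st.py; python3 pl.py c; python3 - <<'E'
from h import *
p=cams.read_camera('side')
a=cv2.resize(p['pixels'][190:280,260:360,::-1],None,fx=5.5,fy=5.5,interpolation=2)
b=cv2.imread('pics/tc.png');b=cv2.resize(b[:,:560],None,fx=.9,fy=.9)
H=max(len(a),len(b));pad=lambda i:cv2.copyMakeBorder(i,0,H-len(i),0,0,0)
o=np.hstack([pad(a),pad(b)]);cv2.imwrite('pics/both2.png',cv2.resize(o,(799,int(H*799/o.shape[1])),interpolation=cv2.INTER_AREA))
for n in ('fence','clamp_pivot','handle_tip','plate_mid'):
    print(n,[np.round(d['xy'],1).tolist() for d in cams.pinpoint(p,n)[:3]])
E
```

```text
t 17.9 platform mm [np.float64(-77.61962479640012), np.float64(-247.9172257204438), np.float64(174.80078541328828)] toolx ang 1.7256390315549213 F [-0.1959  1.1445 -0.0256] op 0.0005891362230046773
F plat x,y -0.013087346991845328 1.1610366928221285 [-0.6544  0.0621  1.4684 -0.0001  1.612  -0.8093]
plate platform 20.973329432743842 33.959586458366005 ((542.65771484375, -17.35879135131836), (79.54573059082031, 118.5187759399414), 5.741160869598389)
fence [[289.3, 243.5]]
clamp_pivot [[313.7, 216.6], [299.8, 323.9]]
handle_tip [[316.9, 177.9]]
plate_mid [[422.2, 228.4], [339.3, 193.2], [282.9, 368.0]]
```

View pics/both2.png

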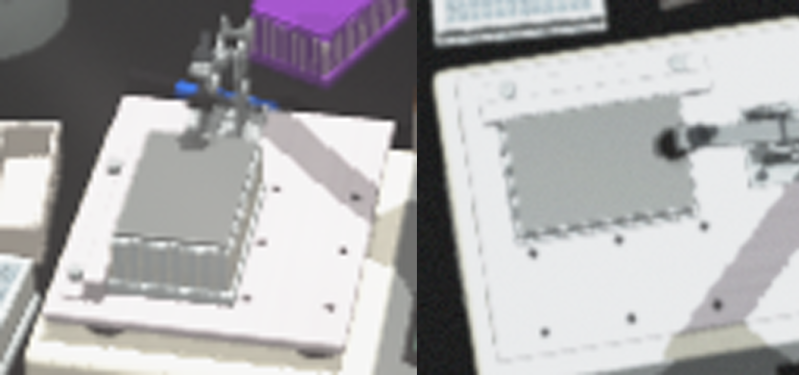

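```bash
cat > chk.py <<'E'
from fit import *
p=cams.read_camera('top');g=p['pixels'].mean(2)
hol=[]
for x,y in [(307.2,280.7),(332.5,276.7),(357.7,272.7)]:
    best=None
    x0,y0=int(x)-7,int(y)-11;W=g[y0:y0+16,x0:x0+15];D=np.clip(W.max()-25-cv2.GaussianBlur(W,(0,0),.6),0,None)
    k=np.unravel_index(D.argmax(),D.shape);yy,xx=np.mgrid[0:D.shape[0],0:D.shape[1]];D=D*((yy-k[0])**2+(xx-k[1])**2<7)
    u=((D*xx).sum()/D.sum()+x0,(D*yy).sum()/D.sum()+y0);hol.append((u,at_z(p,u,.095)[:2]*1e3))
print('holes',[(np.round(a,1).tolist(),b.round(1).tolist()) for a,b in hol],'yaw deg',np.degrees(np.arctan2(*(hol[2][1]-hol[0][1])[[0,1]]*[-1,-1])) )
m,c=mat(p);w=np.array([at_z(p,q,.143)[:2]*1e3 for q in c])
a=np.radians(9.07);R=np.array([[np.cos(a),np.sin(a)],[-np.sin(a),np.cos(a)]])
v=(w-np.array([527.3,-54.2]))@R.T
print('mat platform extents',v.min(0),v.max(0))
lo,hi=v[:,1].min()+18,v[:,1].max()-10
for nm,sel in (('front',v[:,0]<np.median(v[:,0])),('rear',v[:,0]>np.median(v[:,0]))):
    xs=[];ys=[]
    for y in np.arange(lo+(15 if nm=='rear' else 0),hi,4):
        k=(abs(v[:,1]-y)<3)&(v[:,0]<v[:,0].mean() if nm=='front' else v[:,0]>v[:,0].mean())
        if k.any(): xs.append(np.median(v[k,0]));ys.append(y)
    f=np.polyfit(ys,xs,1);print(nm,'edge slope deg (x per y)',np.degrees(f[0]),'x at mid',np.polyval(f,(lo+hi)/2), 'rms',np.std(np.array(xs)-np.polyval(f,ys)))
E
python3 chk.py
```

```text
holes [([307.1, 277.0], [436.8, 20.8]), ([332.4, 273.0], [446.2, -38.7]), ([357.9, 269.0], [455.5, -98.7])] yaw deg -8.853449816530672
mat platform extents [-16.3874932  -24.53784006] [64.00130185 94.68848963]
front edge slope deg (x per y) 0.6312354601593437 x at mid -13.89192436732299 rms 1.5388171500343366
rear edge slope deg (x per y) 9.151704311976609 x at mid 56.04939425797187 rms 0.06206210807194188
```

```bash
sed -i 's/m\[:215\]=0/m[:205]=0/' fit.py; python3 chk.py; python3 - <<'E'
from h import *
p=cams.read_camera('top')
print([at_z(p,u,.095)[:2]*1e3 for u in [(307.25,280.75),(332.5,276.75),(357.75,272.75)]])
for n in('top','side'):
    r=cams.read_camera(n); 
    for t in('clamp_pivot','handle_tip'): print(n,t,[(np.round(d['xy'],1).tolist(),d['score']) for d in cams.pinpoint(r,t)[:2]])
E
```

```text
holes [([307.1, 277.0], [436.8, 20.8]), ([332.4, 273.0], [446.2, -38.7]), ([357.9, 269.0], [455.5, -98.7])] yaw deg -8.860510963383343
mat platform extents [-16.3874932  -24.69938396] [65.20255109 94.68848963]
front edge slope deg (x per y) 0.6951856468598689 x at mid -13.953949911345685 rms 1.49925268769825
rear edge slope deg (x per y) 0.5954042672637799 x at mid 63.751261119838794 rms 0.5345576179972936
[array([428.13185489,  20.38888451]), array([437.36603917, -38.86847338]), array([446.62424019, -98.31620945])]
top clamp_pivot [([384.7, 221.7], 0.73)]
top handle_tip [([423.1, 207.1], 0.59)]
side clamp_pivot [([366.9, 229.4], 0.23)]
side handle_tip [([316.9, 177.2], 0.43)]
```

The hole row shows the platform glided about 9 mm to the rear. The plate's edges agree with the platform yaw to within ~0.4°, which is about the measurement noise, and it was pushed to a firm stop between its corners. I take it as flush and go to the handle from outside.

{"api": "step_arm", "payload": {"deltas": [{"offset":[0.3,3.5,0],"roll":0},{"offset":[0.3,3.6,0],"roll":0},{"offset":[0.5,3.5,0],"roll":0},{"offset":[0,0,0],"roll":0},{"offset":[0,0,4],"roll":0},{"offset":[0,0,4],"roll":0},{"offset":[0,0,2.4],"roll":0},{"offset":[0,0,0],"roll":0}]}}

```text
t: 19.65
tool_pos: [0.591, -0.2811, 0.1639]
orientation: [-2.037, -2.385, 0.002]
force: [0.9, -0.7, 0.4]
opening: 0.0005
```

```bash
python3 st.py; python3 - <<'E'
from h import *
p=cams.read_camera('side')
cv2.imwrite('pics/sd.png',cv2.resize(p['pixels'][140:250,270:380,::-1],None,fx=5,fy=5,interpolation=2))
E
```

```text
t 19.65 platform mm [np.float64(27.13227723436748), np.float64(-234.10828790243815), np.float64(68.90966107476585)] toolx ang 1.728126610951013 F [ 0.8921 -0.6563  0.3931] op 0.0005421338787568989
F plat x,y 0.7774894915626677 -0.7887677482457177 [-0.5221  0.31    1.3824 -0.0003  1.4545 -0.6794]
```

View pics/sd.png

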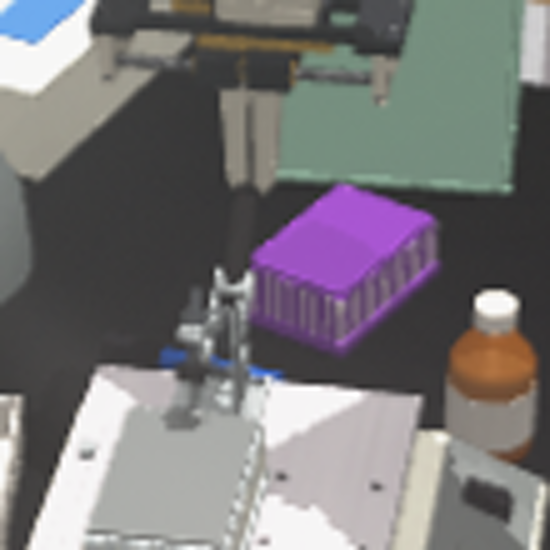

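The fingers stand right behind the dark grip's end (crop about 245,190), in line with it. Pushing toward +y.

{"api": "step_arm", "payload": {"deltas": [{"offset":[0.5,0,0],"roll":0},{"offset":[0.5,0,0],"roll":0},{"offset":[0.5,0,0],"roll":0},{"offset":[0.4,0,0],"roll":0},{"offset":[0.4,0,0],"roll":0},{"offset":[0.4,0,0],"roll":0},{"offset":[0.4,0,0],"roll":0}]}}

```text
t: 20.58
tool_pos: [0.5886, -0.2512, 0.167]
orientation: [2.039, 2.389, -0.0]
force: [0.2, -3.4, 2.1]
opening: 0.0006
```

{"api": "step_arm", "payload": {"deltas": [{"offset":[0.4,0,-0.1],"roll":0},{"offset":[0.4,0,-0.1],"roll":0},{"offset":[0.4,0,-0.1],"roll":0}]}}

```text
t: 20.95
tool_pos: [0.5872, -0.2404, 0.1709]
orientation: [2.037, 2.387, -0.002]
force: [0.0, -11.2, 7.7]
opening: 0.0005
```

{"api": "step_arm", "payload": {"deltas": [{"offset":[0.4,0,-0.2],"roll":0},{"offset":[0.4,0,-0.2],"roll":0},{"offset":[0.4,0,-0.2],"roll":0}]}}

```text
t: 21.32
tool_pos: [0.5843, -0.2261, 0.1751]
orientation: [-2.038, -2.389, -0.0]
force: [-0.2, -0.4, -0.2]
opening: 0.0008
```

```bash
python3 st.py; python3 - <<'E'
from h import *
p=cams.read_camera('side');print([np.round(d['xy'],1) for d in cams.pinpoint(p,'handle_tip')])
cv2.imwrite('pics/se.png',cv2.resize(p['pixels'][140:250,270:380,::-1],None,fx=5,fy=5,interpolation=2))
E
```

```text
t 21.325 platform mm [np.float64(29.184561042269483), np.float64(-178.77716826908332), np.float64(80.057803286107)] toolx ang 1.7290942505080025 F [-0.2434 -0.3779 -0.1757] op 0.0007617148379659145
F plat x,y -0.2999493048250343 -0.33477106337701207 [-0.4515  0.2255  1.4615  0.0007  1.4563 -0.6099]
[array([317.3, 176.6])]
```

The handle hasn't moved: the tip shows at the same pixel, and the reaction ran along the handle's axis (ratio 0.69 against 0.67). So the rubber grip jammed by friction and the finger slid over the top. I need to follow the tip's arc, moving up as well as in, so that friction helps. I'll lift off and re-measure the platform.

{"api": "step_arm", "payload": {"deltas": [{"offset":[0,0,-2],"roll":0},{"offset":[0,0,-4],"roll":0},{"offset":[-3,0,-2],"roll":0},{"offset":[-4,0,0],"roll":0},{"offset":[0,0,0],"roll":0}]}}

```text
t: 22.05
tool_pos: [0.5957, -0.2988, 0.2568]
orientation: [2.041, 2.386, -0.0]
force: [-0.1, 0.3, -0.4]
opening: 0.0004
```

```bash
cat > m2.py <<'E'
from fit import *
P={n:cams.read_camera(n) for n in('top','side')}
for t in('clamp_pivot','handle_tip','fence'):
    r={n:cams.pinpoint(P[n],t) for n in P}
    print(t,{n:[(np.round(d['xy'],1).tolist(),round(d['score'],2)) for d in r[n][:2]] for n in P})
E
python3 st.py; python3 m2.py; python3 chk.py; python3 - <<'E'
from h import *
p=cams.read_camera('top');q=(.5273,-.0542,.1583);c,n=np.cos(q[2]),np.sin(q[2])
for th in (.98,.8,.6):
  for dx,dy in((8.7,0),(8.7,8)):
    v=np.array([19+dx,-103+dy-112*np.sin(th),19+112*np.cos(th)])/1e3
    w=[q[0]+c*v[0]-n*v[1],q[1]+n*v[0]+c*v[1],.095+v[2]];s=cams.read_camera('side');print(th,dy,np.round(proj(p,w),1),np.round(proj(s,w),1))
# dark grip in side? print grey profile rows along expected handle
E
```

```text
t 22.05 platform mm [np.float64(29.006033344909635), np.float64(-252.32301073450276), np.float64(161.76745753583907)] toolx ang 1.7262341111188575 F [-0.0918  0.3245 -0.4325] op 0.00040653900143268115
F plat x,y -0.03954015831217387 0.3349487806469358 [-0.5416  0.2982  1.2277 -0.0004  1.6145 -0.697 ]
clamp_pivot {'top': [([376.5, 221.4], 0.56), ([330.7, 235.1], 0.28)], 'side': [([315.2, 214.7], 0.83), ([316.8, 177.9], 0.69)]}
handle_tip {'top': [([408.8, 207.1], 0.49)], 'side': [([314.9, 177.4], 0.48)]}
fence {'top': [([317.2, 210.5], 0.73), ([299.5, 177.9], 0.49)], 'side': [([290.6, 246.9], 0.86)]}
holes [([300.8, 277.9], [434.7, 35.5]), ([326.0, 274.1], [443.7, -23.7]), ([351.4, 269.9], [453.3, -83.3])] yaw deg -8.868037356764537
mat platform extents [-16.21365023  -8.06665958] [ 65.20255109 107.08615668]
front edge slope deg (x per y) -1.8835006519216333 x at mid -12.050891577229002 rms 2.211947400386304
rear edge slope deg (x per y) 0.39950415720228233 x at mid 63.68921696325071 rms 0.5680770404637842
0.98 0 [424.8 208.7] [318.3 180.3]
0.98 8 [421.3 209.3] [317.8 181.6]
0.8 0 [420.7 208.5] [317.5 178. ]
0.8 8 [417.1 209. ] [317.1 179.4]
0.6 0 [414.3 208.6] [316.5 176.9]
0.6 8 [410.7 209.2] [316.  178.3]
```

```bash
cat > th.py <<'E'
from h import *
import sys
dx,dy=float(sys.argv[1]),float(sys.argv[2]);q=(.5273,-.0542,.1583);c,n=np.cos(q[2]),np.sin(q[2])
def W(th,r): 
    v=np.array([19+dx,-103+dy-r*np.sin(th),19+r*np.cos(th)])/1e3;return [q[0]+c*v[0]-n*v[1],q[1]+n*v[0]+c*v[1],.095+v[2]]
for cam in('top','side'):
    p=cams.read_camera(cam)
    for m in cams.silhouettes(p,'clamp_handle')[:2]:
        k=m['mask'];rr,cc=np.nonzero(k);print(cam,round(m['score'],2),k.sum(),'cols',cc.min(),cc.max(),'rows',rr.min(),rr.max(),'xy',np.round(m['xy'],1), 'col-end row',rr[cc==cc.max()].mean(),'row-top col',cc[rr==rr.min()].mean())
    for th in(.98,.8,.7,.6,.5,.3,.1,0): print('  th',th,'end',np.round(proj(p,W(th,121)),1),'grip mid',np.round(proj(p,W(th,82)),1))
E
python3 th.py 9 15
```

```text
top 0.59 259 cols 377 415 rows 206 224 xy [397.3 215.1] col-end row 209.0 row-top col 411.0
  th 0.98 end [422.  208.7] grip mid [406.1 212.5]
  th 0.8 end [417.4 208.5] grip mid [402.9 212.4]
  th 0.7 end [414.1 208.5] grip mid [400.7 212.4]
  th 0.6 end [410.4 208.6] grip mid [398.1 212.5]
  th 0.5 end [406.2 208.9] grip mid [395.4 212.7]
  th 0.3 end [396.8 209.8] grip mid [389.1 213.3]
  th 0.1 end [386.2 211.1] grip mid [382.1 214.2]
  th 0 end [380.7 212. ] grip mid [378.5 214.8]
side 0.59 183 cols 310 319 rows 177 211 xy [313.8 190.5] col-end row 188.77777777777777 row-top col 316.5
  th 0.98 end [317.7 180.1] grip mid [316.  191.9]
  th 0.8 end [316.9 177.7] grip mid [315.4 190.4]
  th 0.7 end [316.4 176.9] grip mid [315.  189.9]
  th 0.6 end [315.8 176.5] grip mid [314.6 189.6]
  th 0.5 end [315.2 176.4] grip mid [314.2 189.7]
  th 0.3 end [313.8 177.6] grip mid [313.3 190.6]
  th 0.1 end [312.3 180.5] grip mid [312.3 192.6]
  th 0 end [311.6 182.5] grip mid [311.8 194. ]
```

The handle did move. It now stands about 0.72 from upright (joint ≈ 0.26), and the platform has glided about 15 mm to +y, near its stop. I re-approach behind the tip and follow its arc.

{"api": "step_arm", "payload": {"deltas": [{"offset":[2,0,0],"roll":0},{"offset":[2,0,2],"roll":0},{"offset":[1.5,0,3],"roll":0},{"offset":[0.8,0,2.2],"roll":0},{"offset":[0,0,0],"roll":0}]}}

```text
t: 23.68
tool_pos: [0.5844, -0.2318, 0.1815]
orientation: [-2.035, -2.388, 0.001]
force: [-0.2, 0.3, -0.9]
opening: 0.0004
```

{"api": "step_arm", "payload": {"deltas": [{"offset":[0.3,0,0],"roll":0},{"offset":[0.3,0,0],"roll":0},{"offset":[0.3,0,-0.2],"roll":0}]}}

```text
t: 24.05
tool_pos: [0.5848, -0.2254, 0.1866]
orientation: [2.039, 2.389, 0.001]
force: [0.4, -1.5, 1.1]
opening: 0.0002
```

```bash
python3 st.py; python3 th.py 9 15 | grep -v th
```

```text
t 24.05 platform mm [np.float64(29.77580359860503), np.float64(-178.0804817856839), np.float64(91.62898968399291)] toolx ang 1.728502846380523 F [ 0.3823 -1.4984  1.0778] op 0.00022867588444598402
F plat x,y 0.14135088778703364 -1.5399085468548697 [-0.4496  0.2163  1.4508 -0.      1.4732 -0.6073]
top 0.5 39 cols 389 395 rows 211 220 xy [390.1 217.2] col-end row 211.5 row-top col 393.0
side 0.53 141 cols 312 319 rows 177 199 xy [317.8 189.8] col-end row 181.0 row-top col 316.5
```

Contact came at y = -178, as predicted. Now the arc.

{"api": "step_arm", "payload": {"deltas": [{"offset":[0.25,0,-0.22],"roll":0},{"offset":[0.25,0,-0.22],"roll":0}]}}

```text
t: 24.5
tool_pos: [0.5835, -0.2202, 0.1901]
orientation: [-2.039, -2.389, 0.0]
force: [-0.2, -1.9, -0.6]
opening: 0.0006
```

{"api": "step_arm", "payload": {"deltas": [{"offset":[0.25,0,-0.2],"roll":0},{"offset":[0.25,0,-0.2],"roll":0}]}}

```text
t: 24.75
tool_pos: [0.5828, -0.2151, 0.1942]
orientation: [2.039, 2.39, 0.0]
force: [-0.6, -0.6, 0.3]
opening: 0.0001
```

{"api": "step_arm", "payload": {"deltas": [{"offset":[0.25,0,-0.17],"roll":0},{"offset":[0.25,0,-0.17],"roll":0}]}}

```text
t: 25.0
tool_pos: [0.5821, -0.2102, 0.1976]
orientation: [2.039, 2.39, 0.0]
force: [0.4, -1.3, 0.8]
opening: 0.0002
```

{"api": "step_arm", "payload": {"deltas": [{"offset":[0.25,0,-0.15],"roll":0},{"offset":[0.25,0,-0.13],"roll":0}]}}

```text
t: 25.25
tool_pos: [0.5813, -0.2054, 0.2005]
orientation: [2.039, 2.39, 0.0]
force: [0.2, -0.3, 0.0]
opening: 0.0007
```

{"api": "step_arm", "payload": {"deltas": [{"offset":[0.25,0,-0.12],"roll":0},{"offset":[0.25,0,-0.12],"roll":0}]}}

```text
t: 25.5
tool_pos: [0.5806, -0.2007, 0.2029]
orientation: [2.039, 2.389, -0.0]
force: [0.4, -3.1, 1.4]
opening: 0.0006
```

{"api": "step_arm", "payload": {"deltas": [{"offset":[0.2,0,-0.08],"roll":0},{"offset":[0.2,0,-0.08],"roll":0}]}}

```text
t: 25.75
tool_pos: [0.5801, -0.1969, 0.2047]
orientation: [2.039, 2.389, -0.0]
force: [0.8, -4.6, 2.7]
opening: 0.0004
```

{"api": "step_arm", "payload": {"deltas": [{"offset":[0.2,0,-0.08],"roll":0},{"offset":[0.2,0,-0.08],"roll":0}]}}

```text
t: 26.0
tool_pos: [0.5795, -0.193, 0.2064]
orientation: [2.039, 2.389, -0.0]
force: [1.1, -4.8, 5.2]
opening: 0.0003
```

{"api": "step_arm", "payload": {"deltas": [{"offset":[0.15,0,-0.12],"roll":0},{"offset":[0.2,0,-0.1],"roll":0}]}}

```text
t: 26.25
tool_pos: [0.5787, -0.1891, 0.2081]
orientation: [2.039, 2.39, 0.0]
force: [1.1, -4.8, 1.9]
opening: 0.0006
```

{"api": "step_arm", "payload": {"deltas": [{"offset":[0.2,0,-0.09],"roll":0},{"offset":[0.2,0,-0.09],"roll":0}]}}

```text
t: 26.5
tool_pos: [0.578, -0.1849, 0.2097]
orientation: [-2.039, -2.39, -0.0]
force: [1.9, -4.5, 0.7]
opening: 0.0005
```

```bash
python3 st.py
```

```text
t 26.5 platform mm [np.float64(29.46303939532675), np.float64(-137.10524087617065), np.float64(114.73566405492791)] toolx ang 1.7288420835409197 F [ 1.9235 -4.4807  0.7268] op 0.0005082860218296845
F plat x,y 1.193100281325631 -4.727897750190795 [-0.3942  0.153   1.4797  0.0001  1.5091 -0.5523]
```

{"api": "step_arm", "payload": {"deltas": [{"offset":[0.2,0,-0.07],"roll":0},{"offset":[0.2,0,-0.06],"roll":0}]}}

```text
t: 26.75
tool_pos: [0.5773, -0.1809, 0.211]
orientation: [-2.039, -2.39, -0.0]
force: [1.1, -3.0, 0.6]
opening: 0.0004
```

{"api": "step_arm", "payload": {"deltas": [{"offset":[0.2,0,-0.05],"roll":0},{"offset":[0.2,0,-0.05],"roll":0}]}}

```text
t: 27.0
tool_pos: [0.5768, -0.177, 0.2121]
orientation: [-2.039, -2.39, -0.0]
force: [1.5, -3.0, 1.3]
opening: 0.0003
```

{"api": "step_arm", "payload": {"deltas": [{"offset":[0.2,0,-0.04],"roll":0},{"offset":[0.2,0,-0.03],"roll":0}]}}

```text
t: 27.25
tool_pos: [0.5761, -0.1731, 0.213]
orientation: [-2.039, -2.39, -0.0]
force: [0.9, -1.8, 2.1]
opening: 0.0008
```

{"api": "step_arm", "payload": {"deltas": [{"offset":[0.2,0,-0.03],"roll":0},{"offset":[0.2,0,-0.02],"roll":0}]}}

```text
t: 27.5
tool_pos: [0.5753, -0.169, 0.2132]
orientation: [-2.039, -2.389, 0.0]
force: [0.5, -1.3, 1.2]
opening: 0.0003
```

{"api": "step_arm", "payload": {"deltas": [{"offset":[0.2,0,-0.02],"roll":0},{"offset":[0.2,0,-0.01],"roll":0}]}}

```text
t: 27.75
tool_pos: [0.5747, -0.165, 0.2133]
orientation: [-2.038, -2.389, 0.0]
force: [0.4, 0.4, 0.5]
opening: 0.0002
```

{"api": "step_arm", "payload": {"deltas": [{"offset":[0.15,0,0],"roll":0},{"offset":[0.15,0,0],"roll":0}]}}

```text
t: 28.0
tool_pos: [0.5743, -0.1621, 0.2134]
orientation: [-2.039, -2.39, -0.0]
force: [0.3, 0.1, 0.1]
opening: 0.0004
```

{"api": "step_arm", "payload": {"deltas": [{"offset":[0.1,0,0],"roll":0},{"offset":[0.1,0,0],"roll":0}]}}

```text
t: 28.25
tool_pos: [0.574, -0.1604, 0.2135]
orientation: [-2.039, -2.39, 0.0]
force: [-0.7, -0.4, 0.6]
opening: 0.0004
```

```bash
python3 st.py; python3 th.py 9 15; python3 m2.py
```

```text
t 28.25 platform mm [np.float64(29.42500071830927), np.float64(-112.20970524935585), np.float64(118.54384911004576)] toolx ang 1.7288564523390673 F [-0.7143 -0.3863  0.5585] op 0.00043359039326993276
F plat x,y -0.7662907944564503 -0.2689077617087488 [-0.3585  0.1222  1.5064  0.0001  1.5133 -0.5165]
  th 0.98 end [422.  208.7] grip mid [406.1 212.5]
  th 0.8 end [417.4 208.5] grip mid [402.9 212.4]
  th 0.7 end [414.1 208.5] grip mid [400.7 212.4]
  th 0.6 end [410.4 208.6] grip mid [398.1 212.5]
  th 0.5 end [406.2 208.9] grip mid [395.4 212.7]
  th 0.3 end [396.8 209.8] grip mid [389.1 213.3]
  th 0.1 end [386.2 211.1] grip mid [382.1 214.2]
  th 0 end [380.7 212. ] grip mid [378.5 214.8]
side 0.54 124 cols 309 316 rows 183 202 xy [310.9 194.3] col-end row 199.5 row-top col 312.0
side 0.39 486 cols 359 376 rows 198 232 xy [369.8 216.9] col-end row 217.0 row-top col 368.5
  th 0.98 end [317.7 180.1] grip mid [316.  191.9]
  th 0.8 end [316.9 177.7] grip mid [315.4 190.4]
  th 0.7 end [316.4 176.9] grip mid [315.  189.9]
  th 0.6 end [315.8 176.5] grip mid [314.6 189.6]
  th 0.5 end [315.2 176.4] grip mid [314.2 189.7]
  th 0.3 end [313.8 177.6] grip mid [313.3 190.6]
  th 0.1 end [312.3 180.5] grip mid [312.3 192.6]
  th 0 end [311.6 182.5] grip mid [311.8 194. ]
clamp_pivot {'top': [([377.5, 221.5], 0.9), ([246.7, 257.0], 0.67)], 'side': [([312.6, 218.0], 0.71), ([311.6, 241.5], 0.57)]}
handle_tip {'top': [([381.3, 210.4], 0.59)], 'side': []}
fence {'top': [([318.5, 211.0], 0.78)], 'side': [([286.9, 245.7], 0.83), ([313.0, 184.5], 0.37)]}
```

The force vanished and the mask's top row (183) matches upright. As a light check, if it has locked, another 5 mm should be contact-free.

{"api": "step_arm", "payload": {"deltas": [{"offset":[0.15,0,0],"roll":0},{"offset":[0.15,0,0],"roll":0}]}}

```text
t: 29.1
tool_pos: [0.5736, -0.1574, 0.2136]
orientation: [-2.039, -2.39, -0.0]
force: [-0.4, 0.7, 0.9]
opening: 0.0004
```

{"api": "step_arm", "payload": {"deltas": [{"offset":[0.1,0,0],"roll":0},{"offset":[0.1,0,0],"roll":0}]}}

```text
t: 29.35
tool_pos: [0.5734, -0.1559, 0.2138]
orientation: [2.039, 2.389, -0.001]
force: [0.6, -2.6, 0.2]
opening: 0.0005
```

There's light contact at about y = -107.6, where the upright stop is expected. I retreat and check.

{"api": "step_arm", "payload": {"deltas": [{"offset":[-0.4,0,0],"roll":0},{"offset":[-2,0,0],"roll":0},{"offset":[-4,0,0],"roll":0},{"offset":[-4,0,-2],"roll":0},{"offset":[-4,-3,-3],"roll":0},{"offset":[-3,-4,0],"roll":0},{"offset":[0,-4,0],"roll":0},{"offset":[0,0,0],"roll":0}]}}

```text
t: 30.35
tool_pos: [0.4896, -0.347, 0.2635]
orientation: [-2.043, -2.386, 0.001]
force: [-0.0, 0.1, -0.4]
opening: 0.0005
```

```bash
python3 st.py; python3 chk.py; python3 th.py 9 15|grep -v th; python3 m2.py; python3 - <<'E'
from h import *
P={n:cams.read_camera(n) for n in('top','side')}
for t in ['tip_box','spare_plate','trough','bottle','marker','tube_rack']: print(t,[np.round(cams.pinpoint(P[n],t)[0]['xy'],1).tolist() if cams.pinpoint(P[n],t) else None for n in P])
# ascii view of bar region (side & top) grey
import sys
q=(.5273,-.0542,.1583);c,n=np.cos(q[2]),np.sin(q[2])
for nm,v in (('foot',(28,0,52)),('barpivot',(28,-68,70)),('tip',(28,-88,131))):
    v=np.array(v)/1e3;w=[q[0]+c*v[0]-n*v[1],q[1]+n*v[0]+c*v[1],.095+v[2]];print(nm,proj(P['top'],w),proj(P['side'],w))
g=P['side']['pixels'].mean(2).astype(int)[176:232:2,292:326:2]
print('\n'.join(''.join('%4d'%x for x in r) for r in g))
E
```

```text
t 30.35 platform mm [np.float64(-83.42780434759806), np.float64(-283.21214361284956), np.float64(168.5469460305674)] toolx ang 1.7250119567546138 F [-0.0067  0.0739 -0.3752] op 0.0004632518061182732
F plat x,y 0.00502492535936569 0.07404331001491031 [-0.7017  0.1168  1.4217 -0.0005  1.6037 -0.856 ]
holes [([300.8, 277.9], [434.7, 35.5]), ([326.0, 274.1], [443.7, -23.7]), ([351.2, 270.0], [453.1, -83.1])] yaw deg -8.810806311365596
mat platform extents [-16.3874932  -10.33239042] [ 65.19826877 109.08962337]
front edge slope deg (x per y) 1.6905263826349097 x at mid -13.154727485944605 rms 2.0090335080410626
rear edge slope deg (x per y) -0.07172296984901474 x at mid 63.793150192400475 rms 0.5786654250519658
top 0.55 105 cols 375 385 rows 210 223 xy [376.6 217.2] col-end row 213.0 row-top col 381.0
top 0.44 2015 cols 288 345 rows 208 251 xy [315.4 229.7] col-end row 237.5 row-top col 337.0
side 0.72 1277 cols 285 322 rows 223 266 xy [301.1 248.6] col-end row 237.5 row-top col 296.0
side 0.53 120 cols 309 315 rows 183 202 xy [313.7 193.3] col-end row 193.0 row-top col 312.5
clamp_pivot 
[... 2116 characters left out ...]
63  62  59
  67  66  60  60  59  85 100  90 106 224 125  80 109 124  56  57  57
  70  68  67  65  64  65  72  85  89 203  91  91 114 135 107 100  92
 234 219 208 135 102  66  75  99 100 102  84  87 113 115  91  94 100
 244 244 244 244 243 243 231 127 131 157 162 130 112 102 141 190  86
 244 244 244 244 243 243 191 133 153 155 165 165 128 162 209 217 244
 245 244 244 244 243 243 168  94  90 137 140 187 119 180 224 204 245
 245 231 188 206 219 228  99  74  73  97 176 162 118 215 224 241 245
 244 189 170 170 170 170  84  73  71  80 167 164 161 171 194 242 244
 236 173 170 170 170 146 115  90  85 160 170 170 169 170 164 241 244
 214 170 170 170 170 170 171 170 170 171 170 170 170 171 204 239 244
```

```bash
python3 - <<'E'
from h import *
p=cams.read_camera('top');g=cv2.GaussianBlur(p['pixels'].astype(np.float32).mean(2),(0,0),.5)
q=(.5273,-.0542,.1583);c,n=np.cos(q[2]),np.sin(q[2])
def W(x,y,z): v=np.array([x,y,z])/1e3;return [q[0]+c*v[0]-n*v[1],q[1]+n*v[0]+c*v[1],.095+v[2]]
print('at z=mat top; x=',list(range(54,96,2)))
for y0 in (105,95,80,65,50,35,20,5,-30):
    pts=np.array([proj(p,W(x,y0,48)) for x in range(54,96,2)],np.float32)
    print(y0,cv2.remap(g,pts[:,:1],pts[:,1:],1).ravel().astype(int).tolist())
for nm,v in(('fence top front',(71,50,18)),('fence base',(71,50,0)),('mat rear flush',(68,50,48)),('skirt rear',(70.75,50,10))):
    u=np.array(proj(p,W(*v)));w=at_z(p,u,.143);d=w[:2]-q[:2];print(nm,'appears at x=',(c*d[0]+n*d[1])*1e3)
E
```

```text
at z=mat top; x= [54, 56, 58, 60, 62, 64, 66, 68, 70, 72, 74, 76, 78, 80, 82, 84, 86, 88, 90, 92, 94]
105 [173, 172, 172, 173, 175, 184, 206, 223, 232, 234, 233, 232, 226, 218, 214, 213, 215, 216, 219, 225, 230]
95 [170, 170, 170, 170, 174, 184, 202, 220, 231, 234, 233, 232, 230, 229, 229, 227, 227, 227, 229, 231, 232]
80 [169, 169, 169, 170, 173, 178, 194, 216, 231, 233, 233, 233, 232, 232, 233, 234, 234, 234, 234, 234, 233]
65 [170, 169, 169, 170, 173, 181, 198, 219, 231, 233, 233, 233, 232, 233, 234, 234, 234, 234, 233, 233, 232]
50 [168, 168, 169, 170, 174, 184, 201, 220, 231, 233, 233, 230, 228, 230, 233, 234, 233, 232, 232, 232, 233]
35 [168, 168, 168, 168, 170, 177, 195, 217, 230, 234, 234, 233, 233, 233, 233, 234, 234, 233, 234, 234, 233]
20 [168, 168, 168, 169, 174, 184, 202, 221, 232, 234, 234, 233, 232, 232, 234, 234, 234, 233, 232, 232, 233]
5 [168, 168, 167, 167, 172, 183, 202, 220, 231, 233, 234, 232, 231, 231, 233, 234, 234, 233, 233, 233, 233]
-30 [234, 233, 232, 224, 208, 195, 218, 230, 233, 234, 233, 233, 231, 232, 232, 233, 234, 234, 234, 233, 232]
fence top front appears at x= 66.27972761826715
fence base appears at x= 63.55007941894676
mat rear flush appears at x= 68.00000000000026
skirt rear appears at x= 64.81455094394845
```

```bash
python3 -c "
from plant import robot
print(robot.close_job())"
```

```text
the job is handed in; nothing more can be done
None
```

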